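# Slide the full incense tin home into the corner stop

## Robot

A 7-joint arm with a two-finger parallel gripper is mounted at the origin on the work surface. World frame = base frame: x ahead of the robot, y to its left, z up, the work surface at z = 0. Lengths are in m, angles in rad, forces in N, time in s.
With the tool pointing down it reaches from about 0.425 to 0.825 m from the base axis. Payload 3.6 kg.
Tool frame: the origin (TCP) lies where the fingers leave the gripper's body, on its centre line; the fingertips stand 73 mm ahead of it and the grasp point (between the pads) lies 54 mm ahead of it; z points along the fingers, y is the line along which they close (so a half turn about z gives the same grasp; the last joint's range is limited). The gripper opens to 85 mm and grips with 20 to 120 N. Pads are 22 mm wide; open, the fingers measure 114 mm over their backs; the gripper's body (76 mm by 85 mm) begins 54 mm behind the grasp point. The pads swing forward as they close: fully open they stand 13 mm farther back than shut.
Start: joints at [-1.335, 0.615, -0.013, 1.423, 0.008, 1.103, -0.04], TCP at [0.168, 0.628, 0.304] pointing down, gripper open.
Joint ranges: [-3.12, 3.12], [-0.3, 2.06], [-1.34, 1.32], [0.26, 2.42], [-1.36, 4.5], [0.01, 1.98], [-2.84, 2.84]. Speed limits (rad/s): [2.79, 2.79, 3.14, 3.14, 3.14, 3.14, 3.14].

## Interface

Orientations are given as a unit quaternion [x, y, z, w].
In Python, from station import arm, snapshot, camera_info, ticket gives the robot as it stands. Calls block until the motion is done:
- arm.movep(position, orientation): joint-space move of the TCP to a pose.
- arm.line_to(position, velocity=0.15, ori=None): straight line of the TCP; ori=None keeps the orientation; velocity is the mean speed in m/s.
- arm.move_j(angles): joint-space move.
- arm.move_gripper(opening, effort=None): opening from 0.0 (shut) to 1.0 (fully open); effort is the grip in N (None keeps the last); returns when the fingers have stopped.
- arm.pause(seconds).
- arm.ik(position, orientation): joint angles nearest the present ones, or None.
- snapshot(name): name is "side" or "top"; returns the picture (420x560x3 uint8, blue, green, red); there is no depth.
- camera_info(name): a dict with "fx", "fy", "cx", "cy" (pixels), "R" (3x3) and "t" (3): a world point X has camera coordinates R X + t. Camera axes: x right, y down, z forward; pixel columns grow to the right and rows downward; lengths in m; the calibration is good to about 2 mm. A picture is of the moment at which its call begins. camera_info takes no time and is no camera call.
A pose or a line that the arm cannot do raises arm.MotionError and nothing moves.
- ticket.finish_job(): hands the job in; it is judged then, once.
Readings, each from a call of its own:
- arm.read_time(): time.
- arm.read_joint_positions(): joint angles.
- arm.read_dq(): joint speeds.
- arm.read_effort(): joint torques, N m.
- arm.read_tool_pos(): TCP position.
- arm.read_eef_rot(): TCP orientation.
- arm.read_ft_force(): force on the tool from outside, world axes, zero at the start.
- arm.read_wrist_torque(): the same for the moment, N m.
- arm.read_opening(): opening from 0.0 (shut) to 1.0 (fully open).
- arm.read_finger_force(): force on a finger pad.
Only numpy, scipy, OpenCV 4.12 (cv2) and the standard library are available. Lean on these libraries where they do the work, as an engineer would, in place of code of your own. Each camera call takes 0.05 s, during which the arm holds its last target. There are 200 camera calls.

## Task

Push the tall, heavy tin of incense sticks across the table, low down near its base so that it slides and never tips, until it sits square in the steel corner stop with one side flat against each of the two irons. Do not lift it, do not touch the sticks that stand out of it, leave everything else on the table where it is, and finish with the hand clear.

Things in the scene. Friction and masses are not known exactly. Their poses are not given: they have to be found in the camera images.
- tin: Tall upright rusty metal box packed full, 90 mm along its x, 110 mm along its y, 190 mm tall, 0.7 to 1 kg; too wide to grip. Origin: centre of its underside, z up. Loose; friction on the table 0.45 to 0.75, so it may tip if pushed higher than about 60 mm. It starts to the right of the stop, turned up to 0.3 rad from it. A hand pointing straight down may hit its upper part first: tilt the fingers towards it.
- sticks: The incense sticks standing out of the top of the tin, up to about 40 mm above its rim, fixed in the tin; not to be touched. Origin and axes are those of the tin.
- stop: Fixed corner of two steel angle irons 35 mm tall. Origin on the table at the inner corner. Back iron: inner face is the plane x = 0, from y = -100 to 0 mm. Side iron: inner face is the plane y = 0, from x = -80 to 0 mm. They reach 32 mm outwards (+x, +y) of these faces. Its x axis points away from the robot, within 0.15 rad of world x. Nothing stands between it and the tin.
- home (a point): Point on the table inside the corner stop, at x = -45 mm, y = -55 mm in the stop's frame, with the stop's axes: the tin's origin belongs here, its axes parallel, its far (+x) side flat on the back iron and its left (+y) side flat on the side iron.
- short_tin: Bystander: open empty tin, 100 x 100 mm, 85 mm tall, same metal as the tall tin; origin under its centre. To be left where it is.
- tube_a: Bystander: upright carton tube, 53 mm diameter, 160 mm tall, a light band round its middle; origin under its centre. To be left where it is.
- tube_b: Bystander: second upright carton tube, 53 mm diameter, 160 mm tall; origin under its centre. To be left where it is.
- weight: Bystander: brass scale weight with a knob, 48 mm diameter, 60 mm tall; origin under its centre. To be left where it is.
- tape: Bystander: roll of brown tape lying flat, 90 mm outer diameter, 24 mm tall; origin under its centre. To be left where it is.
- carton: Bystander: closed cardboard carton, 60 (x) x 150 (y) x 100 (z) mm; origin under its centre. To be left where it is.
- bundle: Bystander: flat bundle of incense sticks with a paper band, lying along its own x axis, 200 x 68 mm, 17 mm tall; origin under its centre. To be left where it is.
There are look-alikes about, which are no part of the job. Leave any yellow look-alike of the tin alone. What is meant by the stop is not purple, and is the larger of those in its own colour.

How it is judged:
At the end, for the whole second after the job is handed in: The tin stands upright and at rest on the table, square to the corner stop within 0.07 rad (4 degrees), each of its two sides within 7 mm of touching its iron (x of tin in the frame of stop between -0.052 and -0.04 m and y of tin in the frame of stop between -0.062 and -0.05 m and angle between the x axis of tin and the x axis of stop, either way round below 0.07 rad and angle between tin's own z axis and vertical below 0.04 rad and height (world z) of tin below 0.004 m and linear speed of tin below 0.01 m/s).
It fails at once if the tin rocks or tips by more than 0.12 rad (7 degrees) (angle between tin's own z axis and vertical above 0.12 rad).
It fails at once if the tin is lifted off the table by more than 10 mm (height (world z) of tin above 0.01 m).
It fails at once if the robot touches the incense sticks (contact force between any of the arm, the fingers and sticks above 0.5 N).
It fails at once if the tin is pushed in its upper half instead of low down (contact force between the fingers and tin above 1 N and height (world z) of the grasp point above 0.095 m).
It fails at once if anything else on the table is moved by more than 15 mm (distance of any of short_tin, tube_a, tube_b, weight, tape, carton, bundle from where it was at the start of the episode above 0.015 m).
It also fails if it takes over 48 s, if anything falls off the work surface, if the arm or the gripper's body presses on something with over 40 N, if the wrist force passes 120 N, or if a joint passes its speed limit or range.

## Working session

There is one attempt and no reset: what is moved stays moved. The work goes in short steps, each a Python script; the robot and the scene stay as the last script left them, time stands still between calls to the robot, and variables do not carry over. Pictures are saved under pics/ and viewed, at most 10 in all, crops included, and the job is handed in when it is done.

```bash
mkdir -p pics; python3 - <<'E'
from station import arm,snapshot,camera_info
import cv2
for n in("top","side"):
    cv2.imwrite(f"pics/{n}0.png",snapshot(n)); print(n,camera_info(n))
print(arm.read_time(),arm.read_tool_pos(),arm.read_eef_rot())
E
```

```text
top {'fx': 452.36959701997466, 'fy': 452.36959701997466, 'cx': 280.7814089362805, 'cy': 210.52993609626768, 'R': array([[ 0.01646826, -0.99976787, -0.01389274],
       [-0.99713995, -0.01539678, -0.07399226],
       [ 0.07376118,  0.01507153, -0.99716204]]), 't': array([-0.05011408,  0.58754643,  1.09671199])}
side {'fx': 531.3096486295088, 'fy': 531.3096486295088, 'cx': 276.2320064427249, 'cy': 203.80725578059858, 'R': array([[ 0.98529257, -0.16960721,  0.0207832 ],
       [-0.0892643 , -0.61460084, -0.78377145],
       [ 0.14570666,  0.77038899, -0.62070151]]), 't': array([-0.5749855 ,  0.04183425,  1.4541403 ])}
0.1 [0.16805612 0.62735492 0.30281476] [ 1.30471950e-01  9.91451293e-01 -1.17432746e-03 -1.60289976e-04]
```

View pics/top0.png

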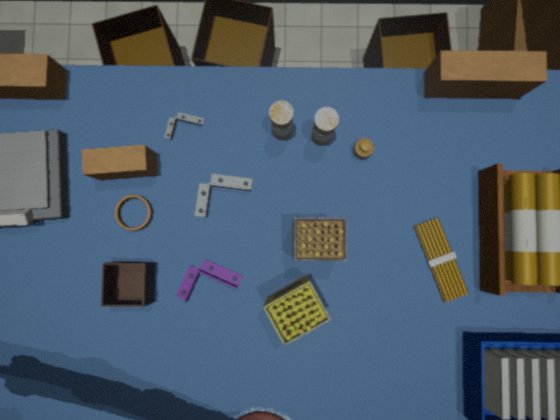

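View pics/side0.png

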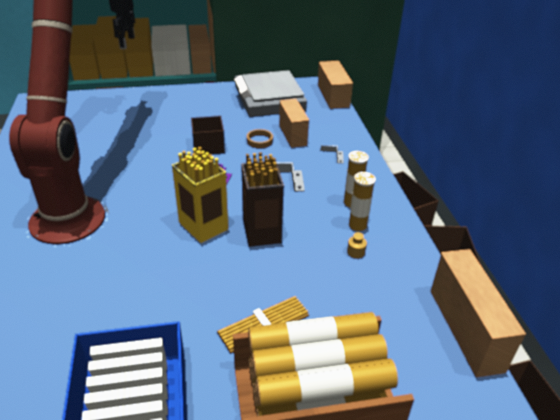

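Candidates in the top view:
- **Tin:** rusty one with sticks at (320,240), yellow look-alike at (297,312), short open tin at (128,284). I choose (320,240).
- **Stop:** larger steel corner at (222,193), small steel corner at (183,125), purple corner at (210,278). I choose (222,193).

Next I check the choice in a close crop and measure.

```bash
cat > h.py <<'E'
import numpy as np,cv2
from station import arm,snapshot,camera_info
def ray(name,uv,z):
    c=camera_info(name);R=c["R"];t=c["t"];uv=np.atleast_2d(uv).astype(float)
    d=np.c_[(uv[:,0]-c["cx"])/c["fx"],(uv[:,1]-c["cy"])/c["fy"],np.ones(len(uv))]@R
    o=-R.T@t
    return (o+d*((z-o[2])/d[:,2])[:,None])[:,:2]
def cnt(m,box):
    x0,y0,x1,y1=box;k=np.zeros_like(m);k[y0:y1,x0:x1]=m[y0:y1,x0:x1]
    cs,_=cv2.findContours(k,cv2.RETR_EXTERNAL,cv2.CHAIN_APPROX_NONE)
    return max(cs,key=cv2.contourArea)
E
python3 - <<'E'
from h import *
im=cv2.imread("pics/top0.png");s=cv2.imread("pics/side0.png")
hsv=cv2.cvtColor(im,cv2.COLOR_BGR2HSV)
blue=cv2.inRange(hsv,(95,90,0),(125,255,255))
steel=cv2.inRange(hsv,(0,0,120),(179,70,255))
c=cnt(steel,(190,165,260,225));p=ray("top",c[:,0,:],.035)
print("steel",cv2.contourArea(c),c[:,0].min(0),c[:,0].max(0)); ap=cv2.approxPolyDP(c,3,True)[:,0]; print(np.c_[ap,ray("top",ap,.035).round(4)])
nb=cv2.bitwise_not(blue)
c=cnt(nb,(285,205,360,268));r=cv2.minAreaRect(ray("top",c[:,0],.19).astype(np.float32));print("tin all",r, cv2.minAreaRect(c))
a=cv2.resize(im[160:340,180:360],None,fx=3.2,fy=3.2,interpolation=cv2.INTER_CUBIC)
b=cv2.resize(s[140:260,170:310],(224*3,576))
cv2.imwrite("pics/crop.png",cv2.resize(np.hstack([a[:,:576],cv2.resize(s[130:270,240:310],(220,576))]),(796,576)))
for n,z in(("bundle",(442,260)),("weight",(364,148)),("tubeR",(324,138)),("tape",(133,212)),("yellow",(297,312))):print(n,ray("top",z,0.0 if n!="yellow" else .19))
E
```

```text
steel 740.0 [194 173] [252 216]
[[2.520e+02 1.790e+02 6.638e-01 3.100e-02]
 [2.110e+02 1.740e+02 6.748e-01 1.323e-01]
 [2.080e+02 1.830e+02 6.524e-01 1.391e-01]
 [1.990e+02 1.830e+02 6.520e-01 1.613e-01]
 [1.940e+02 2.150e+02 5.730e-01 1.712e-01]
 [2.040e+02 2.160e+02 5.710e-01 1.466e-01]
 [2.090e+02 1.840e+02 6.499e-01 1.366e-01]
 [2.510e+02 1.880e+02 6.415e-01 3.300e-02]]
tin all ((0.5176664590835571, -0.12620453536510468), (0.09165454655885696, 0.11299387365579605), 0.8960656523704529) ((320.0, 239.0), (44.0, 54.0), 90.0)
bundle [[ 0.47270812 -0.44333114]]
weight [[ 0.75227966 -0.24905327]]
tubeR [[ 0.77670623 -0.14739644]]
tape [[0.58035319 0.33342391]]
yellow [[ 0.36647481 -0.08019018]]
```

View pics/crop.png

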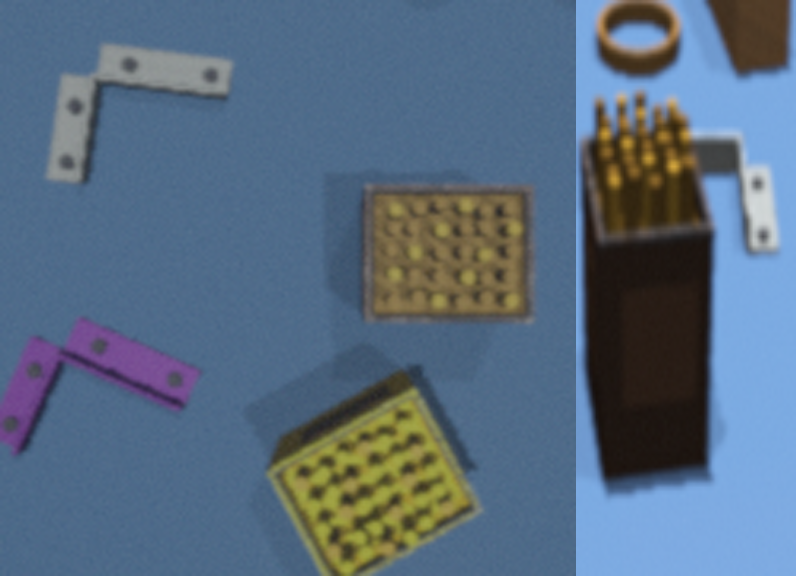

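The crop shows the larger steel corner (inner corner at about (209,185)) and the rusty tin with the stick grid, top centre (320,239). Both choices are right, and the yellow tin stands only about 20 px below the rusty one. I'll refine the stop and check reachability.

```bash
cat >> h.py <<'E'
from scipy.spatial.transform import Rotation as Rn
import json,os
if os.path.exists("stop.json"): C,TH=json.load(open("stop.json")); C=np.array(C)
def w(xs,ys): # stop -> world
    c,s=np.cos(TH),np.sin(TH); return C+[c*xs-s*ys,s*xs+c*ys]
def pose(xs,ys,z,dirn,tilt=np.radians(40),flip=1):
    """TCP pose with fingertips at stop (xs,ys), height z, leaning along dirn ('x'/'y' of stop)"""
    a=TH+(np.pi/2 if dirn=='y' else 0); h=np.array([np.cos(a),np.sin(a),0])
    zt=np.sin(tilt)*h-np.array([0,0,np.cos(tilt)]); yt=flip*np.array([-h[1],h[0],0])
    q=Rn.from_matrix(np.c_[np.cross(yt,zt),yt,zt]).as_quat()
    return np.r_[w(xs,ys),z]-.073*zt, q
def tin():
    im=snapshot("top");hsv=cv2.cvtColor(im,cv2.COLOR_BGR2HSV)
    return im,cv2.bitwise_not(cv2.inRange(hsv,(95,90,0),(125,255,255)))
def tostop(p):
    d=np.asarray(p)-C;c,s=np.cos(TH),np.sin(TH);return np.array([c*d[0]+s*d[1],-s*d[0]+c*d[1]])
E
python3 - <<'E'
from h import *
im=cv2.imread("pics/top0.png");hsv=cv2.cvtColor(im,cv2.COLOR_BGR2HSV)
steel=cv2.inRange(hsv,(0,0,120),(179,70,255))
p=ray("top",cnt(steel,(190,165,260,225))[:,0],.035).astype(np.float32)
# inner edges
def fit(m): v=cv2.fitLine(p[m],cv2.DIST_HUBER,0,.01,.01).ravel(); return v
A=(p[:,1]<.125)&(p[:,1]>.040); B=(p[:,0]<.635)&(p[:,0]>.580)
mx=lambda y:.657+(y-.08)*.105
ai=fit(A&(p[:,0]<mx(p[:,1])));ao=fit(A&(p[:,0]>mx(p[:,1])))
my=lambda x:.1535-(x-.6)*.12
bi=fit(B&(p[:,1]<my(p[:,0])));bo=fit(B&(p[:,1]>my(p[:,0])))
f=lambda v:-np.arctan(v[0]/v[1]); g=lambda v:np.arctan(v[1]/v[0])
print([f(ai),f(ao),g(bi),g(bo)])
inter=lambda a,b:a[2:]+a[:2]*np.linalg.solve(np.c_[a[:2],-b[:2]],b[2:]-a[2:])[0]
ci,co=inter(ai,bi),inter(ao,bo);th=float(np.mean([f(ai),f(ao),g(bi),g(bo)]))
print(ci,co, co-Rn.from_euler('z',th).as_matrix()[:2,:2]@[.032,.032])
json.dump([ci.astype(float).tolist(),th],open("stop.json","w"))
E
python3 - <<'E'
from h import *
t=tostop((.5177,-.1262));print("tin",t,"th rel",.016-TH)
pur=ray("top",[(242,275),(205,262),(180,298)],.035);print([tostop(q).round(3) for q in pur])
print("yellow corner",tostop(ray("top",(308,281),.19)[0]))
for fl in(1,-1):
  for a in[(t[0],-.37,.03,'y'),(t[0],-.37,.30,'y'),(t[0],-.12,.03,'y'),(-.05,-.11,.03,'y'),(-.19,-.07,.03,'x'),(-.19,-.07,.25,'x'),(-.09,-.07,.03,'x')]:
    q=arm.ik(*pose(*a,flip=fl));print(fl,a[-1],None if q is None else np.round(q,2))
E
```

```text
[np.float32(-0.113948785), np.float32(-0.112829044), np.float32(-0.12511213), np.float32(-0.11275903)]
[0.65168667 0.13784814] [0.6796282  0.15812936] [0.64413501 0.13005386]
tin [-0.10248021 -0.27779787] th rel 0.13216224795579912
[array([-0.211, -0.113]), array([-0.192, -0.019]), array([-0.285,  0.028])]
yellow corner [-0.19212961 -0.26399242]
1 y [ 0.12  1.27  1.13  1.68 -1.3   1.82 -1.59]
1 y [ 0.12  0.84  1.13  1.49 -1.02  1.96 -1.95]
1 y [-0.07  0.94  0.56  1.96 -1.32  1.2  -1.84]
1 y [-0.09  0.97  0.56  1.82 -1.3   1.23 -1.97]
1 x None
1 x None
1 x [ 0.35  1.16 -1.15  2.38  2.18  1.4  -0.72]
-1 y [ 0.73  0.94 -0.1   1.66 -0.6   1.03  0.98]
-1 y [ 0.2   0.74  0.91  1.49 -0.93  1.83  1.09]
-1 y [ 0.51  0.89 -0.38  1.94 -0.76  0.59  0.83]
-1 y [ 0.4   0.91 -0.26  1.8  -0.8   0.71  0.8 ]
-1 x None
-1 x None
-1 x [ 0.17  0.95 -0.77  2.39  2.29  1.1   2.15]
```

```bash
python3 - <<'E'
from h import *
p=arm.read_tool_pos();q=arm.read_eef_rot()
arm.line_to([p[0],p[1],.43],.25)
arm.move_gripper(.5)
for z in(.36,.32):
    P=pose(-.110,-.385,z,'y',flip=-1);j=arm.ik(*P);print(z,j)
    if j is not None:break
arm.movep(*P);print(arm.read_time(),arm.read_joint_positions())
for z in(.2,.1,.03):
    try: print(z,arm.ik(*pose(-.110,-.385,z,'y',flip=-1)))
    except Exception as e:print(e)
cv2.imwrite("pics/a.png",np.hstack([cv2.resize(snapshot(n),(400,300)) for n in("top","side")]))
E
```

```text
0.36 [ 0.21914606  0.69948505  0.94215371  1.38755396 -0.9093455   1.94670656
  1.03482281]
4.5 [ 0.21783286  0.69954471  0.9410741   1.3872241  -0.90942677  1.94674551
  1.03478842]
0.2 [ 0.23456837  0.86172779  0.88070152  1.59038784 -0.97023686  1.71393984
  1.256818  ]
0.1 [ 0.26227803  0.98983663  0.8187194   1.65251235 -1.04469039  1.59191522
  1.373245  ]
0.03 [ 0.28507339  1.0872717   0.76854883  1.66681455 -1.10478038  1.51646917
  1.44228565]
```

View pics/a.png

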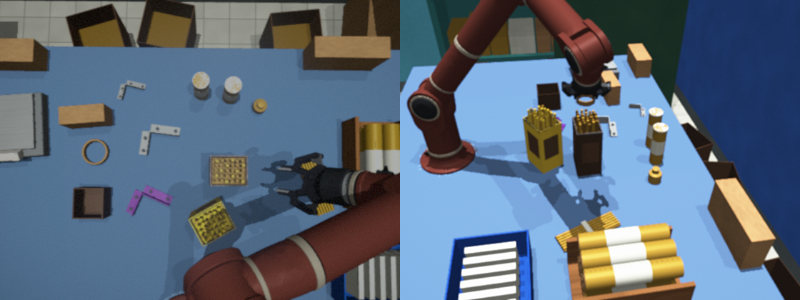

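The picture shows the hand tilted and high to the right of the tin, which is at (228,170) in the left half. The forearm is well clear of both tall tins, so I'll descend and start the push with a short squaring stretch.

```bash
cat > run.py <<'E'
from h import *
def go(xs,ys,z,d='y',v=.1,flip=-1):
    P,q=pose(xs,ys,z,d,flip=flip); arm.line_to(P,v,q)
def st(tag): print(tag,round(arm.read_time(),2),np.round(arm.read_ft_force(),1),tostop(arm.read_tool_pos()[:2]).round(4),arm.read_tool_pos()[2].round(4))
E
python3 - <<'E'
from run import *
go(-.110,-.385,.03,v=.2);st("down")
go(-.110,-.35,.03,v=.08);st("near")
for y in(-.335,-.32,-.305):go(-.110,y,.03,v=.05);st(y)
im=snapshot("top");cv2.imwrite("pics/b.png",np.hstack([cv2.resize(im[150:360,180:460],(480,360)),cv2.resize(snapshot("side")[60:340,140:374],(300,360))]))
E
```

```text
down 6.4 [-0.1 -1.1  0. ] [-0.1097 -0.4323] 0.087
near 6.98 [-1.   0.1 -0.2] [-0.1099 -0.3965] 0.086
-0.335 7.43 [-3.  -3.2  0.3] [-0.1107 -0.3827] 0.0858
-0.32 7.88 [-2.2 -2.2  0.2] [-0.11   -0.3667] 0.0858
-0.305 8.33 [ 0.8 -3.4 -0.8] [-0.1093 -0.3518] 0.0858
```

View pics/b.png

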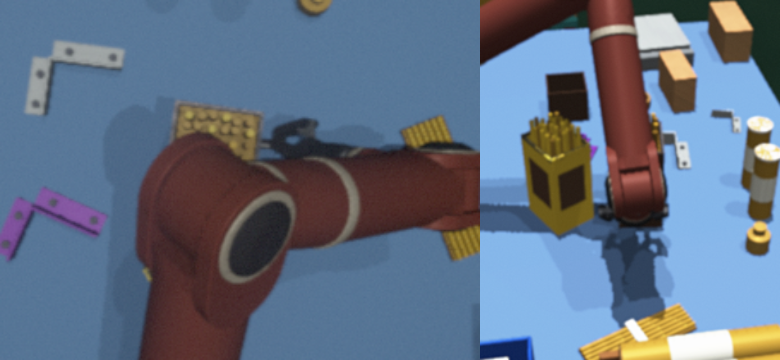

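The picture shows the tin touched low by both fingers and already squared up, far rim from (177,102) to (265,115) in the crop. The elbow is overhead but high. Next is the diagonal stretch.

```bash
python3 - <<'E'
from run import *
n=7
for i in range(1,n+1):
    f=i/n; go(-.110+f*.057,-.305+f*.165,.03,v=.06)
    if i in(3,5,7):st(f)
im=snapshot("top");cv2.imwrite("pics/c.png",np.hstack([cv2.resize(im[130:340,150:430],(480,360)),cv2.resize(snapshot("side")[60:340,140:374],(300,360))]))
E
```

```text
0.42857142857142855 10.13 [-1.4 -2.4  1.3] [-0.0855 -0.281 ] 0.0859
0.7142857142857143 11.27 [-1.6 -2.6  0.8] [-0.0693 -0.234 ] 0.0859
1.0 12.4 [-4.6 -5.1 -0. ] [-0.0548 -0.1882] 0.085
```

View pics/c.png

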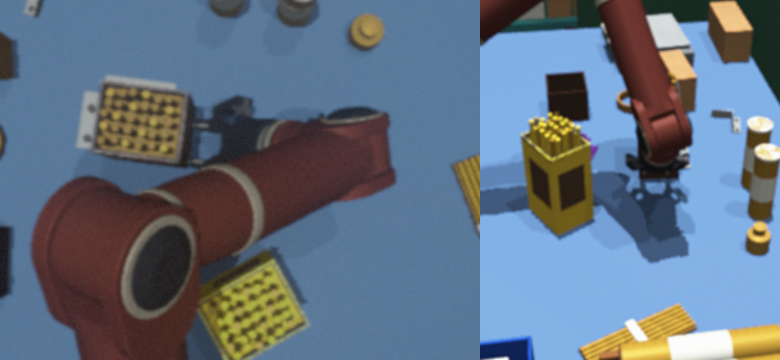

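The tin followed the diagonal without slipping and is now just inside the corner, with its rim centre around (143,120) in the crop. I'll seat it along +y with a force stop.

```bash
python3 - <<'E'
from run import *
pts=np.array([(107,78),(193,86),(182,163),(93,152)])*.5833+[150,130]
W=ray("top",pts,.19);print("est",tostop(W.mean(0)),cv2.minAreaRect(W.astype(np.float32)))
x=-.053
for k in range(16):
    y=-.140+.003*(k+1); x=min(x+.0006,-.047)
    go(x,y,.03,v=.03);F=arm.read_ft_force();fy=-(F[:2]@[-np.sin(TH),np.cos(TH)])
    print(round(y,3),np.round(F,1),tostop(arm.read_tool_pos()[:2]).round(4))
    if fy>14:break
im=snapshot("top");cv2.imwrite("pics/d.png",cv2.resize(im[150:255,170:310],(800,600),interpolation=cv2.INTER_CUBIC));st("end")
E
```

```text
est [-0.04483862 -0.08772518] ((0.5978178381919861, 0.05667426809668541), (0.11140762269496918, 0.09568127989768982), 83.8719253540039)
-0.137 [-7.  -9.9  3.8] [-0.0548 -0.1877]
-0.134 [ -9.4 -12.8   3.9] [-0.0547 -0.1863]
-0.131 [-10.7 -14.1   6. ] [-0.0546 -0.1842]
end 13.3 [ -9.7 -14.6   6.2] [-0.0546 -0.1842] 0.0852
```

View pics/d.png

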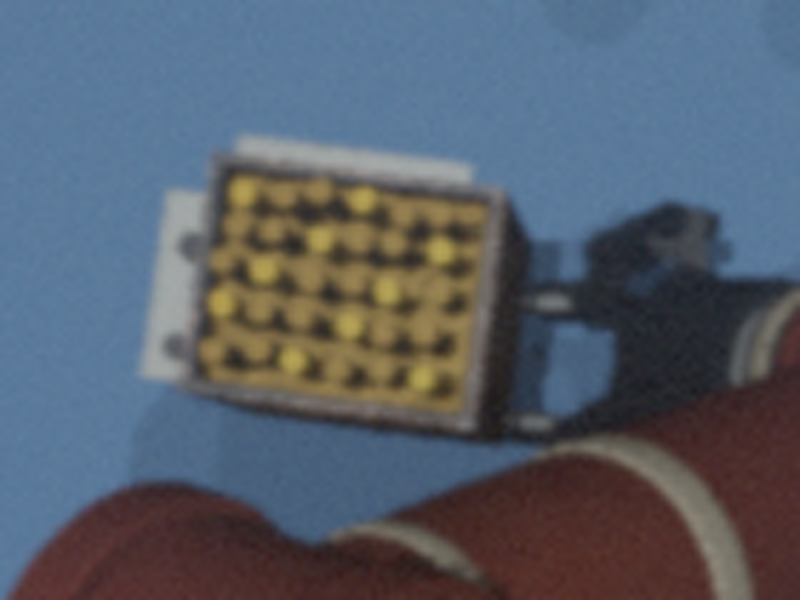

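The picture shows the tin near the back iron, rim corners (215,155), (510,190), (480,430), (185,390). The force rose in both x and y, so the fingers are pressing it into the back iron and dragging. I'll take the x preload off and go on along +y.

```bash
python3 - <<'E'
from run import *
pts=np.array([(215,155),(510,190),(480,430),(185,390)])/5.714+[170,150]
W=ray("top",pts,.19);print("est",tostop(W.mean(0)))
x=-.056
for k in range(15):
    y=-.131+.003*(k+1)
    go(x,y,.03,v=.04);F=arm.read_ft_force();fy=-(F[:2]@[-np.sin(TH),np.cos(TH)]);fx=-(F[:2]@[np.cos(TH),np.sin(TH)])
    print(round(y,3),"fx %.1f fy %.1f fz %.1f"%(fx,fy,F[2]),tostop(arm.read_tool_pos()[:2]).round(4))
    if fy>26:break
im=snapshot("top");cv2.imwrite("pics/e.png",cv2.resize(im[150:255,170:310],(800,600),interpolation=cv2.INTER_CUBIC));st("end")
E
```

```text
est [-0.04803913 -0.08170484]
-0.128 fx -0.8 fy 3.4 fz -2.3 [-0.0561 -0.1753]
-0.125 fx 0.7 fy 2.9 fz -2.1 [-0.0559 -0.1714]
-0.122 fx 0.0 fy 3.4 fz -3.3 [-0.0559 -0.1687]
-0.119 fx -0.2 fy 4.2 fz -2.8 [-0.0559 -0.1658]
-0.116 fx -1.2 fy 4.9 fz -2.7 [-0.0558 -0.1634]
-0.113 fx 1.1 fy 9.4 fz 0.7 [-0.0558 -0.163 ]
-0.11 fx 1.4 fy 14.3 fz 2.2 [-0.0559 -0.1627]
-0.107 fx 2.7 fy 18.5 fz 5.1 [-0.056  -0.1624]
-0.104 fx 3.5 fy 24.2 fz 8.0 [-0.0561 -0.1621]
-0.101 fx 4.9 fy 28.5 fz 10.9 [-0.0562 -0.1618]
end 15.89 [ -9.5 -27.7  10.4] [-0.0562 -0.1618] 0.0868
```

View pics/e.png

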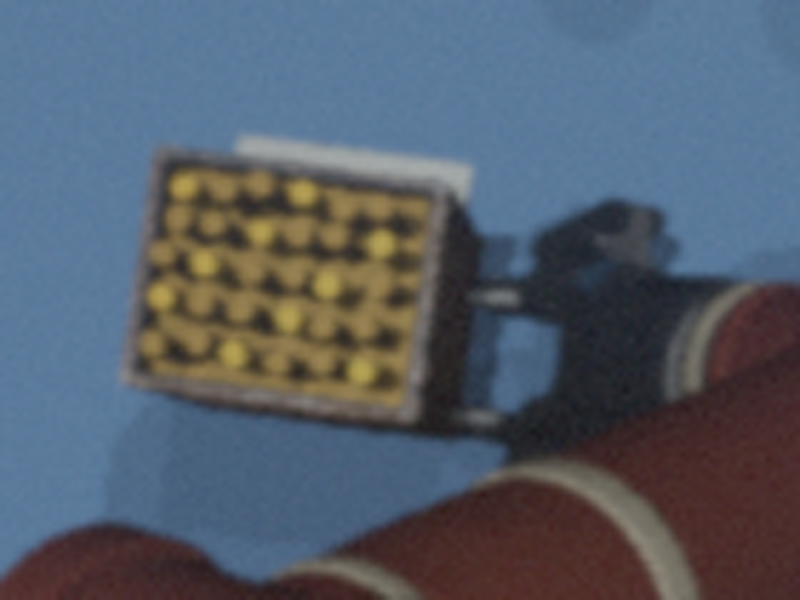

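The tin is hard against the side iron: +y motion stopped at tip y ≈ -0.115 and the force rose linearly. Rim corners are at (158,150), (455,188), (425,422), (128,385). Now I'll test and firm up the back-iron contact by dragging slightly in +x while pressed.

```bash
python3 - <<'E'
from run import *
pts=np.array([(158,150),(455,188),(425,422),(128,385)])/5.714+[170,150]
W=ray("top",pts,.19);r=cv2.minAreaRect(W.astype(np.float32));print("est",tostop(W.mean(0)),r,"TH",TH)
for k in range(7):
    x=-.056+.002*(k+1)
    go(x,-.101,.03,v=.04);F=arm.read_ft_force();fy=-(F[:2]@[-np.sin(TH),np.cos(TH)]);fx=-(F[:2]@[np.cos(TH),np.sin(TH)])
    print(round(x,3),"fx %.1f fy %.1f fz %.1f"%(fx,fy,F[2]),tostop(arm.read_tool_pos()[:2]).round(4))
    if fx>22:break
E
```

```text
est [-0.04891681 -0.06095362] ((0.5962059497833252, 0.08315267413854599), (0.1113012433052063, 0.08768144994974136), 83.81721496582031) TH -0.1161622479557991
-0.054 fx 8.5 fy 29.4 fz 12.9 [-0.0556 -0.1618]
-0.052 fx 11.4 fy 28.8 fz 13.3 [-0.0552 -0.1619]
-0.05 fx 14.9 fy 31.1 fz 14.6 [-0.0548 -0.1619]
-0.048 fx 16.8 fy 30.0 fz 14.4 [-0.0537 -0.1619]
-0.046 fx 16.2 fy 28.9 fz 11.9 [-0.0521 -0.1619]
-0.044 fx 16.7 fy 29.1 fz 11.0 [-0.0505 -0.1618]
-0.042 fx 17.7 fy 28.9 fz 10.0 [-0.0488 -0.1618]
```

The tin is square within about 0.01 rad and firmly seated. I'll release, withdraw and check once more.

```bash
python3 - <<'E'
from run import *
go(-.052,-.12,.03,v=.05); go(-.054,-.22,.03,v=.15); go(-.07,-.33,.15,v=.25);go(-.09,-.37,.33,v=.25);st("clear")
im=snapshot("top");s=snapshot("side")
cv2.imwrite("pics/f.png",np.hstack([cv2.resize(im[150:255,170:275],(420,420),interpolation=cv2.INTER_CUBIC),cv2.resize(s[100:240,200:330],(380,420),interpolation=cv2.INTER_CUBIC)]))
cv2.imwrite("pics/ftop.png",im)
a=cv2.imread("pics/top0.png")
for n,b in(("tubes",(262,95,345,150)),("weight",(350,130,380,165)),("tape",(108,190,158,235)),("short",(95,255,160,310)),("carton",(78,140,160,185))):
    x0,y0,x1,y1=b;print(n,cv2.absdiff(a,im)[y0:y1,x0:x1].mean().round(1))
E
```

```text
clear 20.74 [ 0.8 -0.2  0.5] [-0.0899 -0.4157] 0.3843
tubes 12.8
weight 12.7
tape 12.5
short 9.3
carton 11.9
```

View pics/f.png

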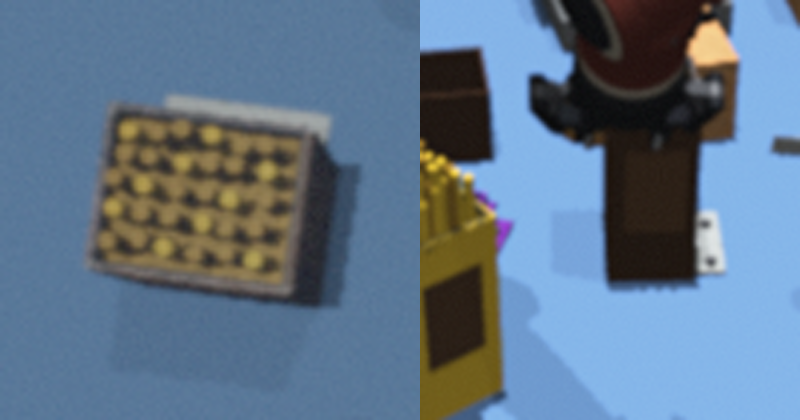

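The picture shows the tin upright, square and free of the hand. In the side view its base corner (697,283) is right beside the end of the back iron (697–725, 272). I'll do one numeric check of the x gap from those pixels.

```bash
python3 - <<'E'
from h import *
f=lambda u,v,z:tostop(ray("side",(200+(u-420)*130/380,100+v/3),z)[0]).round(4)
print("tin base far-right",f(697,283,0),"near-right",f(608,283,0),"iron outer end",f(725,272,.035),"inner",f(699,272,.035))
pts=np.array([(112,105),(325,130),(293,293),(90,266)])/4+[170,150]
W=ray("top",pts,.19);print("tin top",tostop(W.mean(0)),[tostop(p).round(4) for p in W],cv2.minAreaRect(W.astype(np.float32))[2]-90,np.degrees(TH))
E
```

```text
tin base far-right [ 0.0044 -0.118 ] near-right [-0.0851 -0.1156] iron outer end [ 0.028  -0.1472] inner [ 0.0025 -0.1465]
tin top [-0.04786941 -0.06130915] [array([-0.0053, -0.0055]), array([-0.0038, -0.1191]), array([-0.0912, -0.1142]), array([-0.0912, -0.0064])] -6.03009033203125 -6.655606546619463
```

```bash
python3 - <<'E'
from station import ticket
print(ticket.finish_job())
E
```

```text
the job is handed in; nothing more can be done
None
```

I pushed the tin low along the table into the steel corner stop, withdrew the hand clear and handed the job in at about 21 s. It measured square to the stop within about 0.01 rad and seated hard against the side iron; contact with the back iron rests on push forces and position estimates that agree to a few millimetres, and the bundle was never checked for movement.

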